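# Third hand at the paperweight nest

### The arm

A 7-joint arm with a two-finger parallel gripper is mounted at the origin on the work surface; the furniture and walls round the work are solid. World frame = base frame: x ahead of the robot, y to its left, z up, the work surface at z = 0. Lengths are in m, angles in rad, forces in N, time in s.
With the tool pointing down it reaches from about 0.35 to 0.9 m from the base axis. Payload 19.9 kg.
Tool frame: the origin (TCP) lies at the very end of the fingers, on their centre line; the grasp point (between the pads) lies 19 mm behind it (grip_point_offset is the distance from the TCP to the grasp point, in m); z points along the fingers, y is the line along which they close (so a half turn about z gives the same grasp; the last joint's range is limited). The gripper opens to 85 mm and grips with 20 to 120 N. Pads are 22 mm wide; open, the fingers measure 114 mm over their backs; the gripper's body (76 mm by 85 mm) begins 54 mm behind the grasp point. The pads swing forward as they close: fully open they stand 13 mm farther back than shut.
Start: joints at [1.065, 0.417, -0.01, 1.614, 0.005, 1.111, -0.053], TCP at [0.28, -0.559, 0.231] pointing down, gripper open.
Joint ranges: [-2.81, 2.81], [-0.39, 2.02], [-1.27, 1.25], [0.06, 2.57], [-1.19, 4.33], [0.19, 2], [-2.82, 2.82]. Speed limits (rad/s): [1.89, 1.89, 2.39, 2.39, 3.01, 3.01, 3.01].

### API

Orientations are given as a unit quaternion [w, x, y, z].
In Python, from rig import sense, read_camera, close_job, grip_point_offset gives the robot as it stands.
- The arm moves only by the tool play_rows, never from a script. Its argument "targets" is a list of rows, each a list of 7 numbers: the turn, a rotation vector about the tool's x, y, z in rad, then the shift along the tool's x, y, z in m, then the finger opening in m, from 0 to 0.0854. A call has 1 to 12 rows; each row is the pose to reach, as a shift and turn from the pose commanded when the call began, along the tool's axes at that moment; what a row does not reach only later rows make up. A row lasts 1/10 s, in which the tool goes at most 50 mm and 8.59 degrees, less where a joint would pass 70% of its speed; a pose out of reach is approached as far as the arm can. A call with a gripper value outside its range is refused whole. The fingers move at their own pace and stop on an object; "grip_force" is the grip in N (left out, the last holds). Time passes only in rows, so rows that repeat a pose let the fingers close. It gives the time, the measured TCP pose, the force, the opening and the grip force at its end, in the units of the state.
- sense(): the state, without advancing time (a new reading comes with each control period).
- read_camera(name): name is "side" or "top"; returns a dict with "pixels" (400x640x3 uint8, red, green, blue), "vertical_fov" (degrees; the focal length in pixels is half the picture's height over the tangent of half this angle, whatever the lens; pixels are square), "cx", "cy" (the principal point, pixels), "xyz" and "rotation" of the camera in the world. Camera axes: x right, y up, looking along -z (the intrinsics and any distortion apply to the point x, -y, -z); pixel columns grow to the right and rows downward; lengths in m; the calibration is good to about 2 mm. A picture is of the moment at which its call begins. There is no depth.
- close_job(): hands the job in; it is judged then, once.
The state is a dict: "time_s": time; "qpos": joint angles; "dq": joint speeds; "effort": joint torques, N m; "eef_pos": TCP position; "eef_rot": TCP orientation; "ft_force": force on the tool from outside, world axes, zero at the start; "torque": the same for the moment, N m; "width": finger opening in m; "finger_force": force on a finger pad.
Only numpy, scipy, OpenCV 4.12 (cv2) and the standard library are available. Lean on these libraries where they do the work, as an engineer would, in place of code of your own. Each camera call takes 0.05 s, during which the arm holds its last target. There are 200 camera calls.

### The job

Build up one mosaic paperweight in the pinned nest: first the dark wood block, steel inlay up, then the cork spacer, then the mosaic top, mosaic up, each lying flat between the pins. Then press straight down on the middle of the stack, clear of the corners, until the nest's pointer stands in the green band, and keep pressing steadily: finish still holding it there, so that I can drive the four corner screws. Never drive the platen onto its stop, the tiles would crack, and leave the other things on the table where they are.

Things in the scene. Friction and masses are not known exactly. Their poses are not given: they have to be found in the camera images.
- nest: fixed assembly nest, plywood base 100 (x) by 150 mm (y), 18 thick. Eight steel pins, 8 mm thick, straight to 82 mm above the table with rounded noses to 89, bound a pocket of 53 (x) by 73 mm (y): two on each long side at x +-30.5, y +-23, two on each short side at x +-15, y +-40.5; fingers pass between a side's two pins. Scale plate beyond +y, 60 mm high. Origin: pocket centre, table height
- platen_face (a point): centre of the upper face of the platen, the sprung aluminium plate (50 by 70 mm) that is the pocket's floor; 48 mm above the table when free. Axes as the nest's, z up: the parts' 50 mm go along x, their 70 mm along y. It goes down with the platen
- platen (a joint): how far the platen is pressed down, m: 0 free, 0.014 hard stop (never go there). Springs push it up; with the three parts on it, pressing takes 1 to 2 N to start and 1.2 N more for every mm (about 11 N at 8 mm). A black pointer on the platen moves down the scale plate: white field 0 to 5 mm, green 5 to 11 mm, red beyond
- wood_block: dark wood block, 50 mm (its x) by 70 mm (its y) by 20 mm high, about 0.2 kg, with a bare steel weight let flush into its top. Lies flat, steel up. Origin at the centre of its underside, z up. Half a turn about z makes no difference
- cork_spacer: light brown cork frame, 50 mm (x) by 70 mm (y) by 8 mm high, with an open window of 26 by 42 mm in the middle. Lies flat. Origin at the centre of its underside, z up. Half a turn makes no difference
- mosaic_top: mosaic top: light wood plate with small green, pink and grey tiles round a plain white square tile of 24 mm in the middle, and a brass-rimmed screw hole at each corner; 50 mm (x) by 70 mm (y) by 10 mm high, 0.08 kg, flat on top. Lies mosaic up. Origin at the centre of its underside, z up. Half a turn makes no difference
- glue_bottle: white glue bottle, 58 mm across, 173 mm tall, stands upright; origin under its centre
- mixing_cup: off-white conical cup, 71 mm across and tall, mouth up; origin under its centre
- masking_tape: roll of masking tape lying flat, 107 mm across, 25 mm high; origin under its centre
Things that resemble listed ones, but are neither listed nor needed, are in the scene too. There is more than one size of the wood_block; the one meant has the size given above.

How it is judged:
By the outcome, as a careful person would: the job done as asked, in the order asked, and still so for the second after the job is handed in, while the arm keeps its last pose, push and grip.
It also fails if it takes over 67 s, if anything falls off the work surface, if the arm or the gripper's body presses on something with over 40 N, if the wrist force passes 120 N, or if a joint passes its speed limit or range.

## Working session

There is one attempt and no reset: what is moved stays moved. The work goes in short steps, Python scripts to look and compute and a tool call to move; the robot and the scene stay as the last step left them, time stands still between calls to the robot, and variables do not carry over. Pictures are saved under pics/ and viewed, at most 10 in all, crops included, and the job is handed in when it is done.

Besides the shell and the picture viewer there is one more tool, called after "Call:" in YAML: its name, and indented under it one key for each argument. play_rows: Moves the arm, as the interface text tells. Its arguments: {"type":"object","properties":{"targets":{"type":"array"},"grip_force":{"type":"number"}},"required":["targets"]}

```bash
mkdir -p pics; ls; python3 - <<'E'
from rig import *
import cv2,numpy as np
print(sense(),grip_point_offset)
for n in("top","side"):
    c=read_camera(n); cv2.imwrite(f"pics/{n}0.png",c["pixels"][:,:,::-1]); np.save(f"{n}0.npy",c,allow_pickle=True)
    print({k:v for k,v in c.items() if k!="pixels"})
E
```

```text
pics
{'time_s': 0.0, 'qpos': array([ 1.06450623,  0.41796502, -0.01028575,  1.61418165,  0.00469937,
        1.11072855, -0.05301068]), 'dq': array([ 1.93573045e-04,  9.29257950e-04, -4.95226307e-05,  4.24529662e-04,
       -7.52464803e-04,  9.17420890e-04, -3.80267003e-04]), 'effort': array([-7.64368178e-04, -8.64457512e+01,  6.78692088e-01, -4.34901845e+01,
        1.90580380e-02,  7.35663227e-03,  2.53097221e-05]), 'eef_pos': array([ 0.27996619, -0.55838458,  0.23066281]), 'eef_rot': array([-5.99177664e-04,  9.73119517e-01,  2.30299826e-01, -1.93087187e-04]), 'ft_force': array([ 0.70076736, -0.14903186, -0.28712841]), 'torque': array([ 0.00095974,  0.04080221, -0.03673244]), 'finger_force': 0.0, 'width': 0.08538659218851477} 0.0187
{'vertical_fov': 53.5317960202167, 'cx': 323.5286883672806, 'cy': 198.36709033263287, 'xyz': array([ 0.2741994 , -0.16868143,  0.99620036]), 'rotation': array([-0.69382667, -0.06427903,  0.06035637,  0.71472363])}
{'vertical_fov': 49.751328262138514, 'cx': 323.62071644760925, 'cy': 198.8026675754148, 'xyz': array([0.13020872, 0.7035541 , 0.73780337]), 'rotation': array([-0.17119779, -0.07690339,  0.44610022,  0.87508387])}
```

View pics/top0.png

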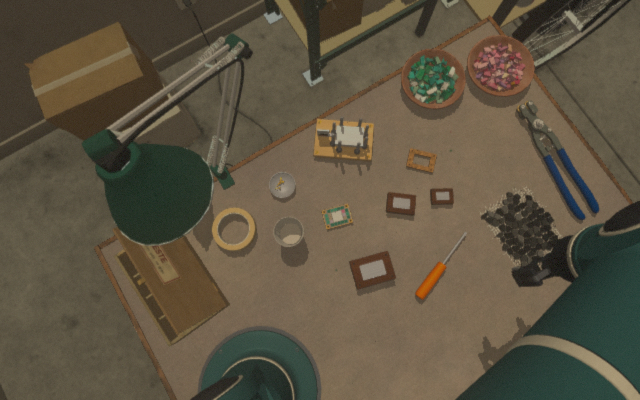

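View pics/side0.png

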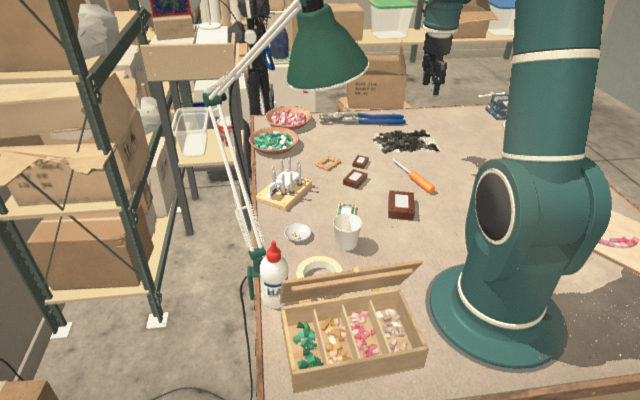

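Top view: the nest is at (344,140), the cork at (422,161) and the mosaic top at (338,217). There are three wood blocks, at (442,197), (401,204) and (373,270). The side view shows the same items from the other side; the arm blocks nothing that matters.

```bash
cat > h.py <<'E'
import numpy as np,cv2
from scipy.spatial.transform import Rotation as R
def load(n): return np.load(n,allow_pickle=True).item()
def rot(q): return R.from_quat(np.r_[q[1:],q[0]]).as_matrix()
def foc(c): return c["pixels"].shape[0]/2/np.tan(np.radians(c["vertical_fov"])/2)
def ray(c,uv,z):
    uv=np.atleast_2d(uv).astype(float); f=foc(c)
    d=np.c_[(uv[:,0]-c["cx"])/f,-(uv[:,1]-c["cy"])/f,-np.ones(len(uv))]@rot(c["rotation"]).T
    o=np.array(c["xyz"]); return o+d*((z-o[2])/d[:,2])[:,None]
def proj(c,p):
    q=(np.atleast_2d(p)-c["xyz"])@rot(c["rotation"]); f=foc(c)
    return np.c_[c["cx"]-f*q[:,0]/q[:,2],c["cy"]+f*q[:,1]/q[:,2]]
def rect(c,mask,z):
    """largest contour -> world min-area rectangle on plane z: centre, (long,short), yaw of the long side"""
    cs,_=cv2.findContours(mask.astype(np.uint8),cv2.RETR_EXTERNAL,cv2.CHAIN_APPROX_NONE)
    k=max(cs,key=cv2.contourArea)[:,0]; w=ray(c,k,z)[:,:2]
    (x,y),(a,b),t=cv2.minAreaRect((w*1000).astype(np.float32))
    if a<b: a,b,t=b,a,t+90
    return np.round([x,y,a,b,(t+90)%180-90],1)
E
python3 - <<'E'
from h import *
c=load("top0.npy"); im=c["pixels"]
hsv=cv2.cvtColor(im,cv2.COLOR_RGB2HSV)
z=0
for n,(u,v) in dict(nest=(344,140),cork=(422,161),top=(338,217),ws=(442,197),wm=(401,204),wl=(373,270),cup=(289,233),tape=(234,230)).items(): print(n,ray(c,(u,v),0.01)[0].round(3), im[v,u])
cv2.imwrite("pics/crop.png",cv2.resize(im[110:300,300:465,::-1],None,fx=3.15,fy=3.15,interpolation=cv2.INTER_CUBIC))
for n,(u,v) in dict(cork=(413,161),wm=(389,204),wl=(355,272),table=(380,230)).items(): print(n,im[v,u],hsv[v,u])
E
```

```text
nest [ 0.602 -0.223  0.01 ] [173 163 140]
cork [ 0.54  -0.421  0.01 ] [120 102  81]
top [ 0.402 -0.201  0.01 ] [172 159 132]
ws [ 0.445 -0.464  0.01 ] [138 128 115]
wm [ 0.43 -0.36  0.01] [147 137 122]
wl [ 0.269 -0.282  0.01 ] [144 133 121]
cup [ 0.365 -0.077  0.01 ] [112 101  80]
tape [0.377 0.06  0.01 ] [124 107  82]
cork [123 104  78] [ 17  93 123]
wm [85 57 37] [ 13 144  85]
wl [84 54 33] [ 12 155  84]
table [127 109  86] [ 17  82 127]
```

View pics/crop.png

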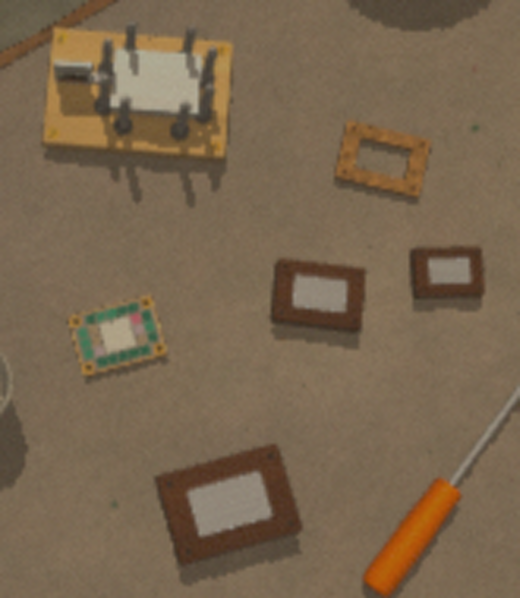

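The crop shows the nest with its scale plate towards +y (image left). The cork is at crop (383,160), the mosaic top at (118,335), and the middle-size wood block at (320,293) lies flat with the steel up. The small block at (447,272) and the large one at (230,503) are the wrong size.

```bash
python3 - <<'E'
from h import *
c=load("top0.npy"); im=c["pixels"]
S=4
x0,y0=300,110
big=cv2.resize(im[110:300,300:465],None,fx=S,fy=S,interpolation=cv2.INTER_CUBIC)
hsv=cv2.cvtColor(big,cv2.COLOR_RGB2HSV).astype(int); H,Sa,V=hsv[...,0],hsv[...,1],hsv[...,2]
def full(mask,box):
    u0,v0,u1,v1=box; m=np.zeros(mask.shape,np.uint8)
    s=np.s_[(v0-y0)*S:(v1-y0)*S,(u0-x0)*S:(u1-x0)*S]; m[s]=mask[s]
    return cv2.morphologyEx(m,cv2.MORPH_OPEN,np.ones((3,3)))
def wr(mask,box,z):
    m=full(mask,box); cs,_=cv2.findContours(m,cv2.RETR_EXTERNAL,cv2.CHAIN_APPROX_NONE)
    k=max(cs,key=cv2.contourArea)[:,0]; uv=(k+.5)/S-.5+[x0,y0]
    w=ray(c,uv,z)[:,:2]; (x,y),(a,b),t=cv2.minAreaRect((w*1000).astype(np.float32))
    if a<b:a,b,t=b,a,t+90
    return np.round([x,y,a,b,(t)%180],1)
dark=(Sa>115)&(V<100); steel=(Sa<60)&(V>105); wm=(384,186,420,220)
print("wm dark",wr(dark,wm,.02),"steel",wr(steel,wm,.02))
print("ws",wr(dark,(428,180,458,212),.016),"wl",wr(dark,(345,245,400,295),.02))
cork=(Sa>125)&(V>85); print("cork",wr(cork,(400,142,442,178),.008))
for t in(100,110): print("cork",wr((Sa>t),(400,142,442,178),.008))
tb=(318,198,360,235)
print("top", [wr(((Sa>t)|(V>145)),tb,.010) for t in(100,110)], "white",wr((V>150)&(Sa<80),tb,.010))
nb=(310,112,378,164)
print("nest",wr((Sa>105)&(V>130)|((V>140)),nb,.018), "platen",wr((Sa<60)&(V>140),(333,122,370,150),.048))
# corners of pocket region for check
E
```

```text
wm dark [ 430.4 -357.5   70.    50.4   81.1] steel [ 431.2 -358.7   42.    25.6   81. ]
ws [ 446.5 -461.7   56.    38.6   90.3] wl [ 269.9 -278.3   97.8   68.8  103.9]
cork [ 542.9 -419.3   70.5   51.4   73.9]
cork [ 543.2 -419.5   73.1   54.3   73.6]
cork [ 543.  -419.4   72.    53.    73.7]
top [array([ 404.1, -197.9,   72.5,   52.8,  103.5]), array([ 404.8, -198.3,   41.3,   24.4,  103.8])] white [ 404.9 -198.5   25.8   23.8  103.3]
nest [ 605.5 -208.6  125.    99.1   83.6] platen [ 601.6 -234.3   68.9   48.3   83.9]
```

```bash
cat > go.py <<'E'
# usage: go.py x y z(mm) yaw_of_tool_y(deg): tool-frame turn rz and shift from the present pose
import sys; from h import *; from rig import sense
x,y,z,t=map(float,sys.argv[1:5]); s=sense(); M=rot(s["eef_rot"])
d=M.T@(np.array([x,y,z])/1000-s["eef_pos"])
a=np.radians(t); Y=np.array([np.cos(a),np.sin(a),0]); Z=np.array([0,0,-1.]); T=np.c_[np.cross(Y,Z),Y,Z]
rv=R.from_matrix(M.T@T).as_rotvec()
print("pos",s["eef_pos"].round(4),"rv",rv.round(4),"shift",d.round(4),"w",round(s["width"],4),"F",s["ft_force"].round(1),"t",round(s["time_s"],2))
E
python3 go.py 431 -358.3 120 -9
```

```text
pos [ 0.28   -0.5584  0.2307] rv [-1.100e-03 -5.000e-04 -9.489e-01] shift [ 0.2247 -0.1111  0.1108] w 0.0856 F [ 0.5 -0.1 -0.3] t 0.1
```

Call:
play_rows:
  targets:
    - [-0.001,0,-0.949,0.2247,-0.1111,0.11,0.0854]
    - [-0.001,0,-0.949,0.2247,-0.1111,0.11,0.0854]
    - [-0.001,0,-0.949,0.2247,-0.1111,0.11,0.0854]
    - [-0.001,0,-0.949,0.2247,-0.1111,0.11,0.0854]
    - [-0.001,0,-0.949,0.2247,-0.1111,0.11,0.0854]
    - [-0.001,0,-0.949,0.2247,-0.1111,0.11,0.0854]
    - [-0.001,0,-0.949,0.2247,-0.1111,0.11,0.0854]
    - [-0.001,0,-0.949,0.2247,-0.1111,0.11,0.0854]
    - [-0.001,0,-0.949,0.2247,-0.1111,0.11,0.0854]
    - [-0.001,0,-0.949,0.2247,-0.1111,0.11,0.0854]
    - [-0.001,0,-0.949,0.2247,-0.1111,0.11,0.0854]
    - [-0.001,0,-0.949,0.2247,-0.1111,0.11,0.0854]

```text
time_s: 1.3
eef_pos: [0.4311, -0.3589, 0.1214]
eef_rot: [0.001, 0.761, 0.649, 0.0]
ft_force: [-0.4, 0.1, 0.3]
width: 0.0856
finger_force: 0.0
```

```bash
python3 go.py 431 -358.3 1 -9; python3 - <<'E'
from rig import *
from h import *
ims=[]
for n in("top","side"):
    c=read_camera(n); np.save(f"{n}1.npy",c,allow_pickle=True)
    p=proj(c,sense()["eef_pos"])[0]; print(n,p.round(1))
    u,v=(p.round().astype(int)) ; u=np.clip(u,65,575); v=np.clip(v,60,340)
    ims.append(cv2.resize(c["pixels"][v-60:v+60,u-65:u+65,::-1],None,fx=3,fy=3,interpolation=cv2.INTER_CUBIC))
cv2.imwrite("pics/hover.png",np.hstack(ims))
E
```

```text
pos [ 0.4311 -0.3589  0.1214] rv [ 0.0009  0.0006 -0.0009] shift [ 0.0007 -0.0003  0.1204] w 0.0856 F [-0.4  0.1  0.3] t 1.3
top [409.5 195.4]
side [358.2 147.4]
```

View pics/hover.png

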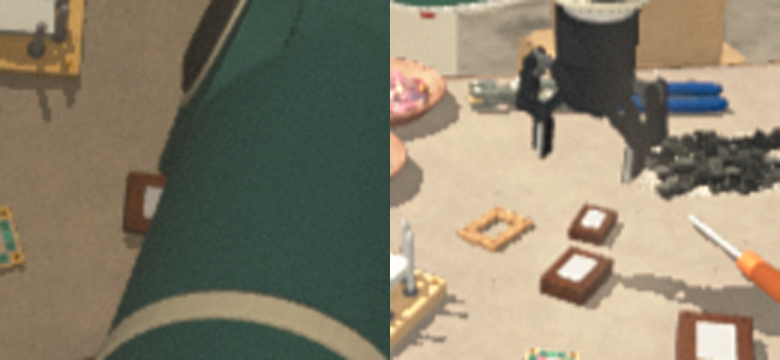

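The top camera is blocked by the arm. In the side view the open fingers stand over the middle block (crop (577,275)). I'll cross-check the positions with the side camera.

```bash
python3 - <<'E'
from h import *
c=load("side0.npy"); t=load("top0.npy"); S=4
def m(c,p,z,fn,r=22):
    u,v=proj(c,[p[0],p[1],z])[0].round().astype(int)
    b=cv2.resize(c["pixels"][v-r:v+r,u-r:u+r],None,fx=S,fy=S,interpolation=cv2.INTER_CUBIC)
    h=cv2.cvtColor(b,cv2.COLOR_RGB2HSV).astype(int); k=cv2.morphologyEx(fn(h[...,0],h[...,1],h[...,2]).astype(np.uint8),cv2.MORPH_OPEN,np.ones((3,3)))
    n,l,st,ce=cv2.connectedComponentsWithStats(k)
    i=min((i for i in range(1,n) if st[i,4]>150),key=lambda i:np.hypot(*(ce[i]-r*S)))
    vv,uu=np.nonzero(l==i); w=ray(c,np.c_[(uu+.5)/S-.5+u-r,(vv+.5)/S-.5+v-r],z)[:,:2]*1000
    cs,_=cv2.findContours((l==i).astype(np.uint8),cv2.RETR_EXTERNAL,cv2.CHAIN_APPROX_NONE)
    k=ray(c,(cs[0][:,0]+.5)/S-.5+[u-r,v-r],z)[:,:2]*1000
    return np.array([*w.mean(0)]).round(1),[np.round(x,1) for x in cv2.minAreaRect(k.astype(np.float32))]
for n,cc in(("top",t),("side",c)):
    try:
        pix=cc["pixels"]; 
        print(n,"steel",m(cc,(.431,-.358),.02,lambda H,s,v:(s<65)&(v>105) if n=="top" else (s<60)&(v>150)))
        print(n,"mos",m(cc,(.404,-.198),.01,lambda H,s,v:(s<80)&(v>150) if n=="top" else (s<60)&(v>170)))
        print(n,"plat",m(cc,(.602,-.234),.048,lambda H,s,v:(s<60)&(v>140),30))
        print(n,"cork",m(cc,(.543,-.419),.008,lambda H,s,v:(s>110),30))
        print(n,"nest",m(cc,(.602,-.234),.018,lambda H,s,v:(s>100)&(v>120),40))
    except Exception as e: print(e)
# overlay of pins from top estimate on both
out=[]
for cc in(t,c):
    a=np.radians(-6.2); Rm=np.array([[np.cos(a),-np.sin(a)],[np.sin(a),np.cos(a)]]); o=np.array([.6018,-.2345])
    u,v=proj(cc,[*o,.05])[0].round().astype(int); r=32
    b=cv2.resize(cc["pixels"][v-r:v+r,u-r:u+r,::-1],None,fx=6,fy=6,interpolation=cv2.INTER_CUBIC)
    def px(p,z): return tuple(((proj(cc,[*(o+Rm@np.array(p)),z])[0]-[u-r,v-r]+.5)*6-.5).round().astype(int))
    for p in [(s*.0305,q*.023) for s in(1,-1) for q in(1,-1)]+[(s*.015,q*.0405) for s in(1,-1) for q in(1,-1)]:
        cv2.line(b,px(p,.048),px(p,.087),(0,0,255),1)
    cv2.polylines(b,[np.array([px(p,.048) for p in((-.025,-.035),(.025,-.035),(.025,.035),(-.025,.035))])],True,(255,0,0),1)
    cv2.polylines(b,[np.array([px(p,.018) for p in((-.05,-.075),(.05,-.075),(.05,.075),(-.05,.075))])],True,(0,255,0),1)
    out.append(b)
cv2.imwrite("pics/nest.png",np.hstack(out))
E
```

```text
top steel (array([ 431.2, -358.7]), [array([ 431.5, -358.7]), array([42.1, 26.2]), np.float64(81.0)])
top mos (array([ 404.8, -198.1]), [array([ 404.9, -198.5]), array([23.8, 25.8]), np.float64(13.3)])
top plat (array([ 600.7, -233.8]), [array([ 601.6, -234.3]), array([68.9, 48.3]), np.float64(83.9)])
top cork (array([ 543.1, -419.4]), [array([ 543. , -419.4]), array([72., 53.]), np.float64(73.7)])
top nest (array([ 644.6, -240.7]), [array([ 644.6, -240.5]), array([39.6, 14.2]), np.float64(82.9)])
side steel (array([ 435.5, -361.7]), [array([ 435.5, -361.8]), array([46.5, 27.3]), np.float64(81.2)])
side mos (array([ 410.5, -200.3]), [array([ 404.6, -208.7]), array([129.7, 201.6]), np.float64(21.5)])
side plat (array([ 622.1, -260.1]), [array([ 618.6, -265.2]), array([182.3, 279.1]), np.float64(23.7)])
side cork (array([ 545.9, -416.5]), [array([ 545.8, -418. ]), array([74.9, 52.7]), np.float64(74.2)])
side nest (array([ 608.3, -193.5]), [array([ 627.1, -189.2]), array([192.3, 183.2]), np.float64(9.6)])
```

View pics/nest.png

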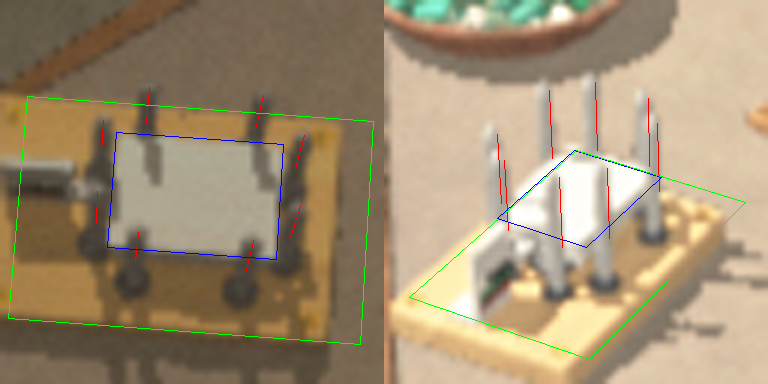

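The top overlay agrees with the nest pins and platen. The side view is offset by about 3 mm from the top (calibration bias). Closing on the block once will show the robot-to-camera offset along the closing line.

Call:
play_rows:
  targets:
    - [0,0,0,0.0007,-0.0003,0.04,0.0854]
    - [0,0,0,0.0007,-0.0003,0.08,0.0854]
    - [0,0,0,0.0007,-0.0003,0.11,0.0854]
    - [0,0,0,0.0007,-0.0003,0.119,0.0854]
    - [0,0,0,0.0007,-0.0003,0.119,0.0854]
    - [0,0,0,0.0007,-0.0003,0.119,0.0]
    - [0,0,0,0.0007,-0.0003,0.119,0.0]
    - [0,0,0,0.0007,-0.0003,0.119,0.0]
    - [0,0,0,0.0007,-0.0003,0.119,0.0]
    - [0,0,0,0.0007,-0.0003,0.119,0.0]
    - [0,0,0,0.0007,-0.0003,0.119,0.0]
    - [0,0,0,0.0007,-0.0003,0.119,0.0]
  grip_force: 25

```text
time_s: 2.6
eef_pos: [0.4318, -0.3586, 0.0038]
eef_rot: [0.002, 0.76, 0.649, 0.0]
ft_force: [-1.5, 1.0, 9.8]
width: 0.049
finger_force: 24.9
```

```bash
python3 go.py 431 -358.3 1 -9
```

```text
pos [ 0.4318 -0.3586  0.0038] rv [ 0.0026  0.0016 -0.0001] shift [ 0.0002 -0.0008  0.0028] w 0.049 F [-1.5  1.   9.8] t 2.6
```

Call:
play_rows:
  targets:
    - [0,0,0,0,0,0,0.0854]
    - [0,0,0,0,0,0,0.0854]
    - [0,0,0,0,0,0,0.0854]
    - [0,0,0,0,0,-0.04,0.0854]
    - [0,0,0,0,0,-0.08,0.0854]
    - [0,0,0,0,0,-0.12,0.0854]
    - [0,0,0,0,0,-0.12,0.0854]

```text
time_s: 3.3
eef_pos: [0.433, -0.3594, 0.1274]
eef_rot: [0.004, 0.76, 0.649, 0.001]
ft_force: [0.0, 0.5, -1.0]
width: 0.0852
finger_force: 0.0
```

```bash
python3 go.py 431 -358.3 1 -9; python3 - <<'E'
from rig import *
from h import *
c2=read_camera("side"); np.save("side2.npy",c2,allow_pickle=True)
S=6
for n,c in(("0",load("side0.npy")),("1",load("side1.npy")),("2",c2)):
    u,v=proj(c,[.431,-.358,.02])[0].round().astype(int); r=16
    b=cv2.resize(c["pixels"][v-r:v+r,u-r:u+r],None,fx=S,fy=S,interpolation=cv2.INTER_CUBIC)
    h=cv2.cvtColor(b,cv2.COLOR_RGB2HSV).astype(int); k=((h[...,1]<60)&(h[...,2]>150)).astype(np.uint8)
    nn,l,st,ce=cv2.connectedComponentsWithStats(k); i=min((i for i in range(1,nn) if st[i,4]>200),key=lambda i:np.hypot(*(ce[i]-r*S)))
    cs,_=cv2.findContours((l==i).astype(np.uint8),cv2.RETR_EXTERNAL,cv2.CHAIN_APPROX_NONE)
    w=ray(c,(cs[0][:,0]+.5)/S-.5+[u-r,v-r],.02)[:,:2]*1000
    ww=ray(c,(ce[i]+.5)/S-.5+[u-r,v-r],.02)[0]*1000
    print(n,ww.round(1),[np.round(x,1) for x in cv2.minAreaRect(w.astype(np.float32))])
E
```

```text
pos [ 0.433  -0.3594  0.1274] rv [0.007  0.0043 0.0001] shift [ 0.0013 -0.003   0.1263] w 0.0852 F [ 0.   0.5 -1. ] t 3.3
0 [ 435.5 -361.7   20. ] [array([ 435.5, -361.8]), array([46.7, 27.3]), np.float64(81.2)]
1 [ 435.5 -361.6   20. ] [array([ 435.5, -361.6]), array([47. , 27.3]), np.float64(81.2)]
2 [ 434.3 -361.7   20. ] [array([ 434.3, -362. ]), array([46.4, 27.8]), np.float64(81.1)]
```

Call:
play_rows:
  targets:
    - [0.007,0.004,0,0.0005,-0.0015,0.04,0.0854]
    - [0.007,0.004,0,0.0005,-0.0015,0.08,0.0854]
    - [0.007,0.004,0,0.0005,-0.0015,0.108,0.0854]
    - [0.007,0.004,0,0.0005,-0.0015,0.12,0.0854]
    - [0.007,0.004,0,0.0005,-0.0015,0.122,0.0854]
    - [0.007,0.004,0,0.0005,-0.0015,0.122,0.0854]

```text
time_s: 3.95
eef_pos: [0.43, -0.3573, 0.0008]
eef_rot: [-0.003, 0.76, 0.65, -0.001]
ft_force: [0.6, -0.1, 0.8]
width: 0.0856
finger_force: 0.0
```

```bash
python3 go.py 431.8 -358.6 5 -9
```

```text
pos [ 0.43   -0.3573  0.0008] rv [-0.006  -0.0035  0.0002] shift [-0.0009  0.002  -0.0043] w 0.0856 F [ 0.6 -0.1  0.8] t 3.95
```

Call:
play_rows:
  targets:
    - [-0.006,-0.0035,0,-0.0009,0.002,-0.0045,0.0854]
    - [-0.006,-0.0035,0,-0.0009,0.002,-0.0045,0.0854]
    - [-0.006,-0.0035,0,-0.0009,0.002,-0.0045,0.0854]
    - [-0.006,-0.0035,0,-0.0009,0.002,-0.0045,0.0854]

```text
time_s: 4.35
eef_pos: [0.4317, -0.3586, 0.0053]
eef_rot: [0.0, 0.76, 0.649, 0.0]
ft_force: [-1.4, -0.6, 0.2]
width: 0.0853
finger_force: 0.0
```

```bash
python3 go.py 431.8 -358.6 5 -9
```

```text
pos [ 0.4317 -0.3586  0.0053] rv [0.0004 0.0003 0.    ] shift [0.0001 0.0001 0.0003] w 0.0853 F [-1.4 -0.6  0.2] t 4.35
```

Close and lift a little.

Call:
play_rows:
  targets:
    - [0,0,0,0,0,0,0.04]
    - [0,0,0,0,0,0,0.04]
    - [0,0,0,0,0,0,0.04]
    - [0,0,0,0,0,0,0.04]
    - [0,0,0,0,0,0,0.04]
    - [0,0,0,0,0,0,0.04]
    - [0,0,0,0,0,0,0.04]
    - [0,0,0,0,0,-0.03,0.04]
    - [0,0,0,0,0,-0.07,0.04]
    - [0,0,0,0,0,-0.115,0.04]
    - [0,0,0,0,0,-0.115,0.04]
    - [0,0,0,0,0,-0.115,0.04]
  grip_force: 40

```text
time_s: 5.55
eef_pos: [0.4317, -0.3587, 0.1202]
eef_rot: [0.001, 0.76, 0.649, -0.0]
ft_force: [-0.6, 0.2, -1.8]
width: 0.0488
finger_force: 43.3
```

```bash
python3 go.py 603.4 -234.5 120 -6.2
```

```text
pos [ 0.4317 -0.3587  0.1202] rv [ 0.0009  0.0008 -0.049 ] shift [0.1496 0.1502 0.0002] w 0.0488 F [-0.6  0.2 -1.8] t 5.55
```

Call:
play_rows:
  targets:
    - [0,0,-0.049,0.03,0.03,0,0.04]
    - [0,0,-0.049,0.06,0.06,0,0.04]
    - [0,0,-0.049,0.09,0.09,0,0.04]
    - [0,0,-0.049,0.12,0.12,0,0.04]
    - [0,0,-0.049,0.14,0.14,0,0.04]
    - [0,0,-0.049,0.1496,0.1502,0,0.04]
    - [0,0,-0.049,0.1496,0.1502,0,0.04]
    - [0,0,-0.049,0.1496,0.1502,0.01,0.04]
    - [0,0,-0.049,0.1496,0.1502,0.018,0.04]
    - [0,0,-0.049,0.1496,0.1502,0.018,0.04]
    - [0,0,-0.049,0.1496,0.1502,0.018,0.04]

```text
time_s: 6.65
eef_pos: [0.6027, -0.2349, 0.1014]
eef_rot: [-0.0, 0.745, 0.668, -0.0]
ft_force: [0.0, 0.1, -2.1]
width: 0.0489
finger_force: 43.2
```

```bash
python3 go.py 603.4 -234.5 101 -6.2; python3 - <<'E'
from rig import *
from h import *
ims=[]
for n in("top","side"):
    c=read_camera(n); np.save(f"{n}3.npy",c,allow_pickle=True)
    u,v=proj(c,[.603,-.234,.08])[0].round().astype(int); r=32
    ims.append(cv2.resize(c["pixels"][v-r:v+r,u-r:u+r,::-1],None,fx=6,fy=6,interpolation=cv2.INTER_CUBIC))
cv2.imwrite("pics/over.png",np.hstack(ims))
E
```

```text
pos [ 0.6027 -0.2349  0.1014] rv [-0.0009 -0.0001 -0.0008] shift [0.0004 0.0007 0.0004] w 0.0489 F [ 0.   0.1 -2.1] t 6.65
```

View pics/over.png

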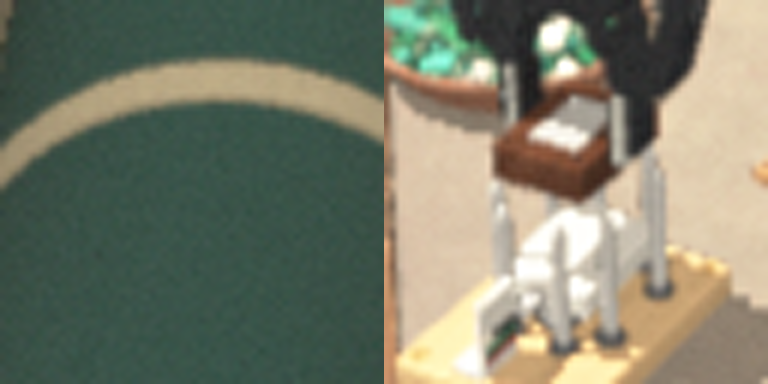

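Side view: the block is held level, right above the pins, steel up. Lower it with force checks.

Call:
play_rows:
  targets:
    - [0,0,0,0.0004,0.0006,0.004,0.04]
    - [0,0,0,0.0004,0.0006,0.008,0.04]
    - [0,0,0,0.0004,0.0006,0.012,0.04]
    - [0,0,0,0.0004,0.0006,0.015,0.04]
    - [0,0,0,0.0004,0.0006,0.015,0.04]

```text
time_s: 7.25
eef_pos: [0.6037, -0.2337, 0.0861]
eef_rot: [-0.0, 0.744, 0.668, -0.0]
ft_force: [-0.1, -0.2, -2.8]
width: 0.0488
finger_force: 43.3
```

```bash
python3 go.py 603.4 -234.5 53 -6.2
```

```text
pos [ 0.6037 -0.2337  0.0861] rv [-0.001  -0.0003  0.0003] shift [-0.0008 -0.0002  0.0331] w 0.0488 F [-0.1 -0.2 -2.8] t 7.25
```

Call:
play_rows:
  targets:
    - [0,0,0,-0.0005,0,0.006,0.04]
    - [0,0,0,-0.0005,0,0.012,0.04]
    - [0,0,0,-0.0005,0,0.018,0.04]
    - [0,0,0,-0.0005,0,0.024,0.04]
    - [0,0,0,-0.0005,0,0.028,0.04]
    - [0,0,0,-0.0005,0,0.031,0.04]
    - [0,0,0,-0.0005,0,0.031,0.04]

```text
time_s: 7.95
eef_pos: [0.6037, -0.2343, 0.0553]
eef_rot: [-0.0, 0.744, 0.668, -0.0]
ft_force: [-0.2, -0.7, -1.9]
width: 0.0496
finger_force: 43.3
```

```bash
python3 go.py 603.4 -234.5 53 -6.2
```

```text
pos [ 0.6037 -0.2343  0.0553] rv [-0.0008 -0.0003  0.0002] shift [-0.0003 -0.0003  0.0023] w 0.0496 F [-0.2 -0.7 -1.9] t 7.95
```

Call:
play_rows:
  targets:
    - [0,0,0,0,0,0.0015,0.04]
    - [0,0,0,0,0,0.0025,0.04]
    - [0,0,0,0,0,0.0025,0.0854]
    - [0,0,0,0,0,0.0025,0.0854]
    - [0,0,0,0,0,0.0025,0.0854]
    - [0,0,0,0,0,0.0025,0.0854]
    - [0,0,0,0,0,-0.03,0.0854]
    - [0,0,0,0,0,-0.07,0.0854]
    - [0,0,0,0,0,-0.095,0.0854]
    - [0,0,0,0,0,-0.095,0.0854]

```text
time_s: 8.95
eef_pos: [0.6057, -0.2349, 0.1548]
eef_rot: [0.002, 0.744, 0.668, 0.001]
ft_force: [-0.1, -0.3, -0.9]
width: 0.0853
finger_force: 0.0
```

```bash
python3 go.py 544.8 -419.4 120 -16.2
```

```text
pos [ 0.6057 -0.2349  0.1548] rv [0.0055 0.001  0.1747] shift [-0.1899 -0.0408  0.0348] w 0.0853 F [-0.1 -0.3 -0.9] t 8.95
```

Call:
play_rows:
  targets:
    - [0,0,0.1747,-0.04,-0.01,0.0,0.0854]
    - [0,0,0.1747,-0.08,-0.02,0.01,0.0854]
    - [0,0,0.1747,-0.12,-0.03,0.02,0.0854]
    - [0,0,0.1747,-0.16,-0.04,0.03,0.0854]
    - [0,0,0.1747,-0.1899,-0.0408,0.06,0.0854]
    - [0,0,0.1747,-0.1899,-0.0408,0.095,0.0854]
    - [0,0,0.1747,-0.1899,-0.0408,0.12,0.0854]
    - [0,0,0.1747,-0.1899,-0.0408,0.13,0.0854]
    - [0,0,0.1747,-0.1899,-0.0408,0.13,0.0854]
    - [0,0,0.1747,-0.1899,-0.0408,0.13,0.0854]

```text
time_s: 9.95
eef_pos: [0.5435, -0.4189, 0.0218]
eef_rot: [0.0, 0.8, 0.601, 0.0]
ft_force: [-0.2, 0.1, -0.1]
width: 0.0858
finger_force: 0.0
```

```bash
python3 go.py 544.8 -419.4 4 -16.2
```

```text
pos [ 0.5435 -0.4189  0.0218] rv [0.0009 0.0003 0.0004] shift [-0.0001  0.0014  0.0178] w 0.0858 F [-0.2  0.1 -0.1] t 9.95
```

Call:
play_rows:
  targets:
    - [0,0,0,0,0.0014,0.01,0.0854]
    - [0,0,0,0,0.0014,0.0178,0.0854]
    - [0,0,0,0,0.0014,0.0178,0.0854]
    - [0,0,0,0,0.0014,0.0178,0.04]
    - [0,0,0,0,0.0014,0.0178,0.04]
    - [0,0,0,0,0.0014,0.0178,0.04]
    - [0,0,0,0,0.0014,0.0178,0.04]
    - [0,0,0,0,0.0014,0.0178,0.04]
    - [0,0,0,0,0.0014,0.0178,0.04]
    - [0,0,0,0,0.0014,0.0178,0.04]
    - [0,0,0,0,0.0014,0.0178,0.04]
  grip_force: 20

```text
time_s: 11.05
eef_pos: [0.5444, -0.4193, 0.0035]
eef_rot: [0.0, 0.8, 0.6, -0.0]
ft_force: [-1.8, 0.9, 5.6]
width: 0.0488
finger_force: 20.3
```

```bash
python3 go.py 544.8 -419.4 4 -16.2; python3 - <<'E'
from rig import *
from h import *
ims=[]
for n,f,p,r in(("side",6,[.545,-.419,.01],32),("side",6,[.603,-.234,.06],32)):
    c=read_camera(n)
    u,v=proj(c,p)[0].round().astype(int)
    ims.append(cv2.resize(c["pixels"][v-r:v+r,u-r:u+r,::-1],None,fx=f,fy=f,interpolation=cv2.INTER_CUBIC))
cv2.imwrite("pics/cork.png",np.hstack(ims))
E
```

```text
pos [ 0.5444 -0.4193  0.0035] rv [0.0002 0.0002 0.    ] shift [-0.      0.0005 -0.0005] w 0.0488 F [-1.8  0.9  5.6] t 11.05
```

View pics/cork.png

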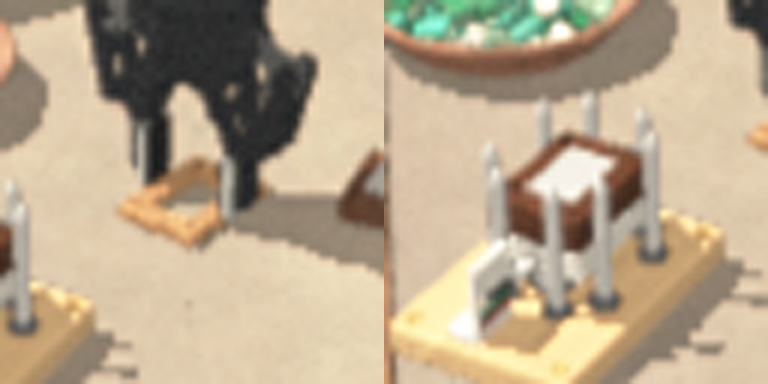

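The wood block sits flat between the pins, steel up. The cork is gripped at its middle.

Call:
play_rows:
  targets:
    - [0,0,0,0,0,-0.02,0.04]
    - [0,0,0,0,0,-0.05,0.04]
    - [0,0,0,0,0,-0.085,0.04]
    - [0,0,0,0,0,-0.115,0.04]
    - [0,0,0,0,0,-0.115,0.04]
    - [0,0,0,0,0,-0.115,0.04]

```text
time_s: 11.75
eef_pos: [0.5443, -0.4193, 0.1185]
eef_rot: [0.0, 0.8, 0.6, 0.0]
ft_force: [-0.3, 1.2, -1.0]
width: 0.0487
finger_force: 20.8
```

```bash
python3 go.py 603.4 -234.4 115 -6.2
```

```text
pos [ 0.5443 -0.4193  0.1185] rv [ 0.0008  0.0005 -0.1746] shift [0.1941 0.0051 0.0034] w 0.0487 F [-0.3  1.2 -1. ] t 11.75
```

Call:
play_rows:
  targets:
    - [0,0,-0.1746,0.04,0.001,0.003,0.04]
    - [0,0,-0.1746,0.08,0.002,0.003,0.04]
    - [0,0,-0.1746,0.12,0.003,0.003,0.04]
    - [0,0,-0.1746,0.16,0.004,0.003,0.04]
    - [0,0,-0.1746,0.185,0.005,0.003,0.04]
    - [0,0,-0.1746,0.1941,0.0052,0.003,0.04]
    - [0,0,-0.1746,0.1941,0.0052,0.01,0.04]
    - [0,0,-0.1746,0.1941,0.0052,0.018,0.04]
    - [0,0,-0.1746,0.1941,0.0052,0.02,0.04]
    - [0,0,-0.1746,0.1941,0.0052,0.02,0.04]

```text
time_s: 12.75
eef_pos: [0.6025, -0.2354, 0.097]
eef_rot: [-0.001, 0.745, 0.667, -0.0]
ft_force: [-0.3, 0.1, 0.5]
width: 0.0487
finger_force: 20.8
```

```bash
python3 go.py 603.5 -234.3 72 -6.2
```

```text
pos [ 0.6025 -0.2354  0.097 ] rv [-0.0016 -0.0001 -0.0016] shift [0.0012 0.0009 0.025 ] w 0.0487 F [-0.3  0.1  0.5] t 12.75
```

Call:
play_rows:
  targets:
    - [0,0,-0.001,0.0009,0.0007,0.001,0.04]
    - [0,0,-0.001,0.0009,0.0007,0.001,0.04]
    - [0,0,-0.001,0.0009,0.0007,0.006,0.04]
    - [0,0,-0.001,0.0009,0.0007,0.011,0.04]
    - [0,0,-0.001,0.0009,0.0007,0.016,0.04]
    - [0,0,-0.001,0.0009,0.0007,0.02,0.04]
    - [0,0,-0.001,0.0009,0.0007,0.023,0.04]
    - [0,0,-0.001,0.0009,0.0007,0.023,0.04]

```text
time_s: 13.55
eef_pos: [0.6039, -0.2333, 0.0744]
eef_rot: [-0.0, 0.744, 0.668, -0.0]
ft_force: [0.7, 0.2, -0.9]
width: 0.0485
finger_force: 20.8
```

```bash
python3 go.py 603.5 -234.3 71.5 -6.2
```

```text
pos [ 0.6039 -0.2333  0.0744] rv [-0.001  -0.0003  0.0012] shift [-0.0011 -0.0003  0.0029] w 0.0485 F [ 0.7  0.2 -0.9] t 13.55
```

Call:
play_rows:
  targets:
    - [0,0,0,-0.0006,0,0.0015,0.04]
    - [0,0,0,-0.0006,0,0.003,0.04]
    - [0,0,0,-0.0006,0,0.003,0.0854]
    - [0,0,0,-0.0006,0,0.003,0.0854]
    - [0,0,0,-0.0006,0,0.003,0.0854]
    - [0,0,0,-0.0006,0,0.003,0.0854]
    - [0,0,0,-0.0006,0,-0.02,0.0854]
    - [0,0,0,-0.0006,0,-0.05,0.0854]
    - [0,0,0,-0.0006,0,-0.075,0.0854]
    - [0,0,0,-0.0006,0,-0.075,0.0854]

```text
time_s: 14.55
eef_pos: [0.6057, -0.2344, 0.1536]
eef_rot: [0.002, 0.744, 0.668, 0.001]
ft_force: [-0.4, 0.3, -0.0]
width: 0.0853
finger_force: 0.0
```

```bash
python3 go.py 406.6 -198.3 120 13.5
```

```text
pos [ 0.6057 -0.2344  0.1536] rv [ 0.0046  0.0021 -0.3427] shift [ 0.0147 -0.202   0.0326] w 0.0853 F [-0.4  0.3 -0. ] t 14.55
```

Call:
play_rows:
  targets:
    - [0,0,-0.3427,0.003,-0.04,0.0,0.0854]
    - [0,0,-0.3427,0.006,-0.08,0.0,0.0854]
    - [0,0,-0.3427,0.01,-0.12,0.01,0.0854]
    - [0,0,-0.3427,0.013,-0.16,0.03,0.0854]
    - [0,0,-0.3427,0.0147,-0.19,0.06,0.0854]
    - [0,0,-0.3427,0.0147,-0.202,0.095,0.0854]
    - [0,0,-0.3427,0.0147,-0.202,0.12,0.0854]
    - [0,0,-0.3427,0.0147,-0.202,0.13,0.0854]
    - [0,0,-0.3427,0.0147,-0.202,0.13,0.0854]
    - [0,0,-0.3427,0.0147,-0.202,0.13,0.0854]

```text
time_s: 15.55
eef_pos: [0.4055, -0.1978, 0.0207]
eef_rot: [0.0, 0.619, 0.785, 0.0]
ft_force: [0.1, 0.8, -0.9]
width: 0.0852
finger_force: 0.0
```

```bash
python3 go.py 406.6 -198.3 4 13.5
```

```text
pos [ 0.4055 -0.1978  0.0207] rv [0.0005 0.0002 0.0004] shift [-0.0008  0.0009  0.0167] w 0.0852 F [ 0.1  0.8 -0.9] t 15.55
```

Call:
play_rows:
  targets:
    - [0,0,0,-0.0008,0.0009,0.01,0.0854]
    - [0,0,0,-0.0008,0.0009,0.0165,0.0854]
    - [0,0,0,-0.0008,0.0009,0.0165,0.0854]
    - [0,0,0,-0.0008,0.0009,0.0165,0.04]
    - [0,0,0,-0.0008,0.0009,0.0165,0.04]
    - [0,0,0,-0.0008,0.0009,0.0165,0.04]
    - [0,0,0,-0.0008,0.0009,0.0165,0.04]
    - [0,0,0,-0.0008,0.0009,0.0165,0.04]
    - [0,0,0,-0.0008,0.0009,0.0165,0.04]
    - [0,0,0,-0.0008,0.0009,0.0165,0.04]
    - [0,0,0,-0.0008,0.0009,0.0165,0.04]
  grip_force: 25

```text
time_s: 16.65
eef_pos: [0.406, -0.1984, 0.0039]
eef_rot: [0.0, 0.619, 0.785, -0.0]
ft_force: [-2.2, 1.6, 6.8]
width: 0.0488
finger_force: 24.6
```

Call:
play_rows:
  targets:
    - [0,0,0,0,0,-0.02,0.04]
    - [0,0,0,0,0,-0.05,0.04]
    - [0,0,0,0,0,-0.09,0.04]
    - [0,0,0,0,0,-0.12,0.04]
    - [0,0,0,0,0,-0.12,0.04]
    - [0,0,0,0,0,-0.12,0.04]

```text
time_s: 17.25
eef_pos: [0.4059, -0.1986, 0.1238]
eef_rot: [0.001, 0.619, 0.785, -0.0]
ft_force: [-0.5, -0.3, -1.7]
width: 0.0485
finger_force: 26.8
```

```bash
python3 go.py 603.5 -234.3 120 -6.2; python3 - <<'E'
from rig import *
from h import *
ims=[]
c=read_camera("side")
for p in([.406,-.198,.11],[.603,-.234,.06]):
    u,v=proj(c,p)[0].round().astype(int); r=32
    ims.append(cv2.resize(c["pixels"][v-r:v+r,u-r:u+r,::-1],None,fx=6,fy=6,interpolation=cv2.INTER_CUBIC))
cv2.imwrite("pics/mos.png",np.hstack(ims))
E
```

```text
pos [ 0.4059 -0.1986  0.1238] rv [0.0007 0.0009 0.3434] shift [-0.0807  0.1839  0.004 ] w 0.0485 F [-0.5 -0.3 -1.7] t 17.25
```

View pics/mos.png

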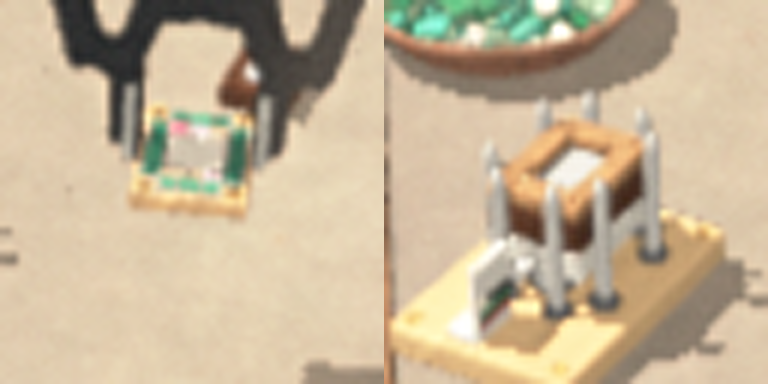

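The cork lies flat on the block between the pins, and the mosaic top is held level with the mosaic up. Carry it over.

Call:
play_rows:
  targets:
    - [0,0,0.3434,-0.016,0.037,0,0.04]
    - [0,0,0.3434,-0.032,0.074,0,0.04]
    - [0,0,0.3434,-0.048,0.11,0,0.04]
    - [0,0,0.3434,-0.064,0.147,0,0.04]
    - [0,0,0.3434,-0.076,0.173,0,0.04]
    - [0,0,0.3434,-0.0807,0.1845,0,0.04]
    - [0,0,0.3434,-0.0807,0.1845,0.007,0.04]
    - [0,0,0.3434,-0.0807,0.1845,0.016,0.04]
    - [0,0,0.3434,-0.0807,0.1845,0.023,0.04]
    - [0,0,0.3434,-0.0807,0.1845,0.023,0.04]
    - [0,0,0.3434,-0.0807,0.1845,0.023,0.04]

```text
time_s: 18.4
eef_pos: [0.6036, -0.2338, 0.1003]
eef_rot: [-0.0, 0.744, 0.668, -0.0]
ft_force: [0.3, -0.1, -1.3]
width: 0.0485
finger_force: 26.8
```

```bash
python3 go.py 603.5 -234.3 80 -6.2
```

```text
pos [ 0.6036 -0.2338  0.1003] rv [-0.0006 -0.0001  0.0002] shift [-0.0005 -0.0001  0.0203] w 0.0485 F [ 0.3 -0.1 -1.3] t 18.4
```

Call:
play_rows:
  targets:
    - [0,0,0,-0.0003,0,0.005,0.04]
    - [0,0,0,-0.0003,0,0.01,0.04]
    - [0,0,0,-0.0003,0,0.014,0.04]
    - [0,0,0,-0.0003,0,0.017,0.04]
    - [0,0,0,-0.0003,0,0.019,0.04]
    - [0,0,0,-0.0003,0,0.0203,0.04]
    - [0,0,0,-0.0003,0,0.0203,0.04]

```text
time_s: 19.1
eef_pos: [0.6041, -0.234, 0.0801]
eef_rot: [-0.0, 0.744, 0.668, -0.0]
ft_force: [0.5, -0.2, -0.8]
width: 0.0488
finger_force: 26.8
```

```bash
python3 go.py 603.5 -234.3 80 -6.2
```

```text
pos [ 0.6041 -0.234   0.0801] rv [-0.0003 -0.0001  0.0004] shift [-0.0003 -0.0006  0.0001] w 0.0488 F [ 0.5 -0.2 -0.8] t 19.1
```

Release, rise, close the fingers and look.

Call:
play_rows:
  targets:
    - [0,0,0,0,-0.0005,0.0005,0.0854]
    - [0,0,0,0,-0.0005,0.0005,0.0854]
    - [0,0,0,0,-0.0005,0.0005,0.0854]
    - [0,0,0,0,-0.0005,0.0005,0.0854]
    - [0,0,0,0,-0.0005,-0.02,0.0854]
    - [0,0,0,0,-0.0005,-0.05,0.0854]
    - [0,0,0,0,-0.0005,-0.09,0.0854]
    - [0,0,0,0,-0.0005,-0.09,0]
    - [0,0,0,0,-0.0005,-0.09,0]
    - [0,0,0,0,-0.0005,-0.09,0]
    - [0,0,0,0,-0.0005,-0.09,0]
    - [0,0,0,0,-0.0005,-0.09,0]

```text
time_s: 20.3
eef_pos: [0.6033, -0.2339, 0.1693]
eef_rot: [-0.001, 0.744, 0.668, -0.0]
ft_force: [-0.7, 0.5, 0.2]
width: 0.012
finger_force: 0.0
```

Call:
play_rows:
  targets:
    - [0,0,0,0,0,0,0]
    - [0,0,0,0,0,0,0]
    - [0,0,0,0,0,0,0]
    - [0,0,0,0,0,0,0]

```text
time_s: 20.7
eef_pos: [0.6036, -0.234, 0.1701]
eef_rot: [-0.0, 0.744, 0.668, -0.0]
ft_force: [0.0, 0.7, 0.4]
width: 0.0001
finger_force: 0.0
```

```bash
python3 go.py 603.5 -234.3 90 -6.2; python3 - <<'E'
from rig import *
from h import *
c=read_camera("side"); np.save("side8.npy",c,allow_pickle=True)
u,v=proj(c,[.603,-.234,.09])[0].round().astype(int); r=40
cv2.imwrite("pics/stack.png",cv2.resize(c["pixels"][v-r:v+r,u-r:u+r,::-1],None,fx=7,fy=7,interpolation=cv2.INTER_CUBIC))
E
```

```text
pos [ 0.6036 -0.234   0.1701] rv [-0.0003 -0.0002  0.0004] shift [-0.0004 -0.0001  0.0801] w 0.0001 F [0.  0.7 0.4] t 20.7
```

View pics/stack.png

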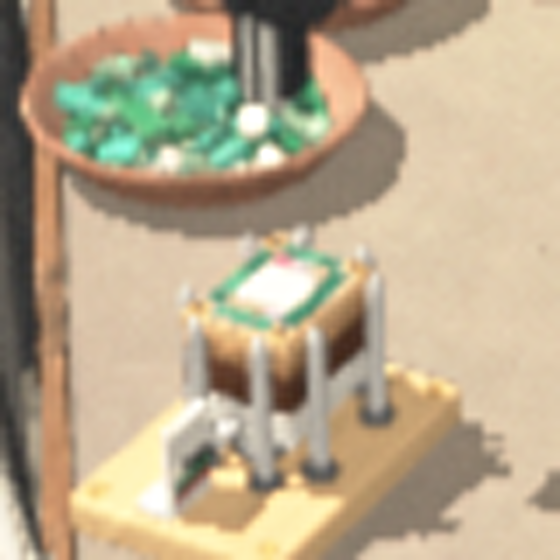

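The stack is complete and flat between the pins, mosaic up. Now approach for the press.

Call:
play_rows:
  targets:
    - [0,0,0,0,0,0.03,0]
    - [0,0,0,0,0,0.055,0]
    - [0,0,0,0,0,0.067,0]
    - [0,0,0,0,0,0.07,0]
    - [0,0,0,0,0,0.07,0]
    - [0,0,0,0,0,0.07,0]

```text
time_s: 21.35
eef_pos: [0.6042, -0.2342, 0.1013]
eef_rot: [0.001, 0.744, 0.668, 0.0]
ft_force: [0.2, 0.4, 0.0]
width: 0.0
finger_force: 0.0
```

Call:
play_rows:
  targets:
    - [0,0,0,0,0,0.0015,0]
    - [0,0,0,0,0,0.003,0]
    - [0,0,0,0,0,0.0045,0]
    - [0,0,0,0,0,0.006,0]
    - [0,0,0,0,0,0.007,0]
    - [0,0,0,0,0,0.007,0]
    - [0,0,0,0,0,0.007,0]

```text
time_s: 22.05
eef_pos: [0.6036, -0.234, 0.0931]
eef_rot: [-0.0, 0.744, 0.668, -0.0]
ft_force: [-0.1, -0.1, -0.2]
width: 0.0002
finger_force: 0.0
```

Call:
play_rows:
  targets:
    - [0,0,0,0,0,0.001,0]
    - [0,0,0,0,0,0.002,0]
    - [0,0,0,0,0,0.003,0]
    - [0,0,0,0,0,0.003,0]
    - [0,0,0,0,0,0.003,0]

```text
time_s: 22.55
eef_pos: [0.6036, -0.234, 0.0901]
eef_rot: [-0.0, 0.744, 0.668, -0.0]
ft_force: [-0.1, 0.5, -0.4]
width: -0.0001
finger_force: 0.0
```

Call:
play_rows:
  targets:
    - [0,0,0,0,0,0.001,0]
    - [0,0,0,0,0,0.002,0]
    - [0,0,0,0,0,0.003,0]
    - [0,0,0,0,0,0.003,0]
    - [0,0,0,0,0,0.003,0]

```text
time_s: 23.05
eef_pos: [0.6036, -0.234, 0.0871]
eef_rot: [-0.0, 0.744, 0.668, -0.0]
ft_force: [-0.3, 0.1, 0.5]
width: 0.0004
finger_force: 0.0
```

Call:
play_rows:
  targets:
    - [0,0,0,0,0,0.001,0]
    - [0,0,0,0,0,0.002,0]
    - [0,0,0,0,0,0.002,0]
    - [0,0,0,0,0,0.002,0]

```text
time_s: 23.45
eef_pos: [0.6037, -0.234, 0.0853]
eef_rot: [-0.0, 0.744, 0.668, 0.0]
ft_force: [-0.2, 0.1, 2.6]
width: -0.0001
finger_force: 1.3
```

Contact is at 86 mm, as expected. Press on down.

Call:
play_rows:
  targets:
    - [0,0,0,0,0,0.0007,0]
    - [0,0,0,0,0,0.0014,0]
    - [0,0,0,0,0,0.0021,0]
    - [0,0,0,0,0,0.0028,0]
    - [0,0,0,0,0,0.0035,0]
    - [0,0,0,0,0,0.0042,0]
    - [0,0,0,0,0,0.0049,0]
    - [0,0,0,0,0,0.0055,0]
    - [0,0,0,0,0,0.006,0]
    - [0,0,0,0,0,0.006,0]
    - [0,0,0,0,0,0.006,0]

```text
time_s: 24.55
eef_pos: [0.6037, -0.234, 0.0795]
eef_rot: [0.0, 0.744, 0.668, 0.0]
ft_force: [-1.7, 0.6, 8.0]
width: 0.0
finger_force: 4.7
```

Call:
play_rows:
  targets:
    - [0,0,0,0,0,0.0005,0]
    - [0,0,0,0,0,0.001,0]
    - [0,0,0,0,0,0.001,0]
    - [0,0,0,0,0,0.001,0]
    - [0,0,0,0,0,0.001,0]
    - [0,0,0,0,0,0.001,0]

```text
time_s: 25.15
eef_pos: [0.6037, -0.234, 0.0786]
eef_rot: [0.0, 0.744, 0.668, 0.0]
ft_force: [-2.6, 0.7, 11.4]
width: 0.0002
finger_force: 5.2
```

```bash
python3 go.py 603.5 -234.3 78 -6.2; python3 - <<'E'
from rig import *
from h import *
c=read_camera("side")
u,v=proj(c,[.603,-.214,.06])[0].round().astype(int); r=30
cv2.imwrite("pics/press.png",cv2.resize(c["pixels"][v-r:v+r,u-r:u+r,::-1],None,fx=10,fy=10,interpolation=cv2.INTER_CUBIC))
E
```

```text
pos [ 0.6037 -0.234   0.0786] rv [0.0002 0.0001 0.0004] shift [-0.0003 -0.0002  0.0006] w 0.0002 F [-2.6  0.7 11.4] t 25.15
```

View pics/press.png

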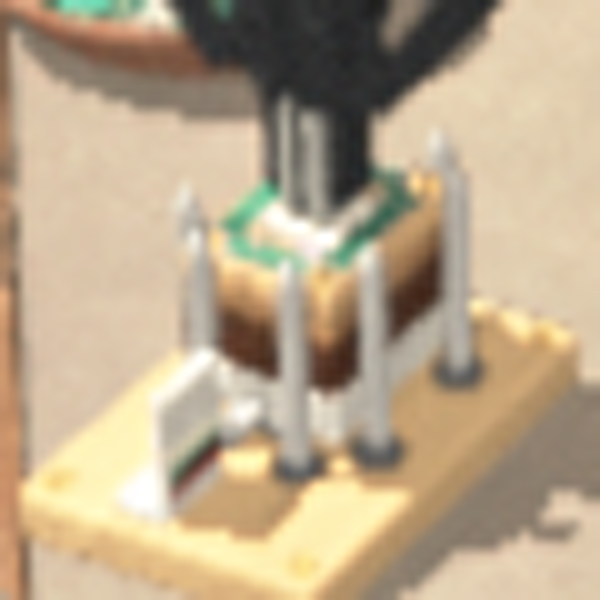

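The fingers press the white centre tile with the stack flat. The pointer at crop (240,420) isn't resolved against the scale. The travel, about 7.4 mm from contact, and the force of 11 N both put it in the middle of the green band. Handing in.

Call:
play_rows:
  targets:
    - [0,0,0,0,0,0,0]
    - [0,0,0,0,0,0,0]
    - [0,0,0,0,0,0,0]
    - [0,0,0,0,0,0,0]
    - [0,0,0,0,0,0,0]
    - [0,0,0,0,0,0,0]

```text
time_s: 25.8
eef_pos: [0.6038, -0.234, 0.0786]
eef_rot: [0.0, 0.744, 0.668, 0.0]
ft_force: [-2.7, 1.1, 10.6]
width: 0.0002
finger_force: 5.2
```

```bash
python3 -c "
from rig import *
s=sense(); print(s['eef_pos'],s['ft_force']); print(close_job())"
```

```text
[ 0.60375606 -0.23401394  0.07861243] [-2.68402995  1.14200396 10.55856282]
the job is handed in; nothing more can be done
None
```

The paperweight is stacked flat in the nest in the order asked, and the arm is holding it down about 7.4 mm at roughly 11 N; that puts the pointer mid-green by travel and force, as the camera could not resolve the pointer itself, and the job is handed in at 25.8 s.

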